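# Hold the sprung board holder open at its width mark

## Robot

A 6-joint arm with a two-finger parallel gripper is mounted at the origin on the work surface. World frame = base frame: x ahead of the robot, y to its left, z up, the work surface at z = 0. Lengths are in m, angles in degrees, forces in N, time in s.
With the tool pointing down it reaches from about 0.4 to 0.825 m from the base axis. Payload 7 kg.
Tool frame: the origin (TCP) lies at the very end of the fingers, on their centre line; the grasp point (between the pads) lies 19 mm behind it; z points along the fingers, y is the line along which they close (so a half turn about z gives the same grasp; the last joint's range is limited). The gripper opens to 88 mm and grips with 3 to 60 N. Pads are 19 mm wide; open, the fingers measure 130 mm over their backs; the gripper's body (78 mm by 193 mm) begins 47 mm behind the grasp point.
Start: joints at [90.418, 20.546, 0.682, 0, -70.136, -16.507], TCP at [0.187, 0.649, 0.227] pointing down, gripper open.
Joint ranges: [-176.03, 176.03], [-82.01, 121.73], [-58.28, 71.71], [-173.87, 95.51], [-174.79, -0.11], [-173.66, 173.66]. Speed limits (degrees/s): [136.94, 136.94, 172.46, 180, 180, 180].

## Interface

Orientations are given as [roll, pitch, yaw] about the fixed x, y, z axes, in that order (R = Rz(yaw) Ry(pitch) Rx(roll)).
In Python, from plant import get_state, imaging, r, finder gives the robot as it stands.
- The arm moves only by the shell command python3 -m handwheel 'ROWS' [FORCE]. ROWS is JSON, a list of rows, each a list of 5 numbers: the closure, from 0 (fully open) to 1 (shut), then the shift along the world's x, y, z in cm, then the turn about the world's z in degrees. A call has 1 to 8 rows; each row is the pose to reach, as a shift and turn from the pose commanded when the call began; what a row does not reach only later rows make up. A row lasts 1/8 s, in which the tool goes at most 62.5 mm and 10.7 degrees, less where a joint would pass 70% of its speed; a pose out of reach is approached as far as the arm can. A call with a gripper value outside its range is refused whole. The fingers move at their own pace and stop on an object; FORCE is the grip in N (left out, the last holds). Time passes only in rows, so rows that repeat a pose let the fingers close. It gives the time, the measured TCP pose, the force, the opening and the grip force at its end, in the units of the state.
- get_state(): the state, without advancing time (a new reading comes with each control period).
- imaging.capture(name): name is "scene" or "top" or "wrist"; returns (picture, depth): 420x560x3 uint8, red, green, blue; 420x560 float32, m along the optical axis (not along the pixel's ray), 0 where there is no reading.
- imaging.get_calibration(name): a dict with "fx", "fy", "cx", "cy" (pixels), "rvec" (rotation vector, rad) and "tvec" (3), from world to camera coordinates, as OpenCV has them; the wrist camera has in their place "hand_eye" (4x4, takes a point from camera to tool coordinates, whose origin is the TCP and whose axes are the flange's). Camera axes: x right, y down, z forward; pixel columns grow to the right and rows downward; lengths in m; the calibration is good to about 2 mm. A picture is of the moment at which its call begins: read the wrist's pose just before it. get_calibration takes no time and is no camera call.
- r.close_job(): hands the job in; it is judged then, once.
Trained networks look in the newest picture that a camera, given by its name, has taken for a name from the list of things; names that differ only in an ending like _2 or _b are one class to them, and where a whole thing is asked for, a point or a joint stands for the part that bears it (a point fixed in the world has none). Each returns a list of dicts, best first, with "p" (0 to 1); they miss things now and then, are a little off and sometimes report something else, mostly with a low value. They report only what shows in the picture. A call takes as long as a camera call.
- finder.cut_out(camera, query): "region" (420x560 bool, what is visible of it) and "pixel" ([column, row] in pixels, amid what is visible of it).
The state is a dict: "time_s": time; "joints": joint angles; "qd": joint speeds; "joint_torque": joint torques, N m; "tcp_pos": TCP position; "eef_rot": TCP orientation; "contact_force": force on the tool from outside, world axes, zero at the start; "moment": the same for the moment, N m; "gripper_width": finger opening in m; "gripper_force": force on a finger pad.
Only numpy, scipy, OpenCV 4.12 (cv2) and the standard library are available. Lean on these libraries where they do the work, as an engineer would, in place of code of your own. Each camera call takes 0.05 s, during which the arm holds its last target. There are 200 camera calls.

## Task

A colleague is about to slip a circuit board into the sprung telescoping board holder: pull its jaw out by the upright red grip, against the spring, until the jaw's red pointer stands level with the yellow marker on the scale, and hold it steady there. Do not draw it well past the marker or let it snap back, and leave the marker, the board, the solder spool and the flux jar where they are. Finish while still holding the grip at the mark; do not let go.

Things in the scene. Friction and masses are not known exactly. Their poses are not given: they have to be found in the camera images.
- holder: black board holder fixed to the bench, base plate 290 x 120 x 14 mm; origin on the bench under the rod line. +x: the way the jaw pulls out; y: across; z: up. Rod along x at z 50 mm. On its -x part a steel tube and a fixed jaw plate (70 mm wide, top z 80 mm, x -31 to -21 mm). Dark scale, white ticks every 10 mm, along the -y edge (centre line y -49 mm, top z 18 mm)
- pull (a joint): how far the sprung jaw is pulled out along the holder's +x, m: 0 as found (closed), stop at 0.10. The inner spring always draws it back: about 4.4 N at 0, 1.1 N more per 10 mm (13 N at 0.08), and it returns to 0 when let go. Moving jaw plate (8 x 70 mm) and block (34 x 26 mm) reach up to z 79 mm; only the grip stands higher
- grip (a point): a point inside the upright red finger grip on the moving jaw, where to grasp it, 112 mm above the bench. The grip measures 14 mm (holder x) x 24 mm (y), from 74 to 132 mm above the bench; its centre is at holder x = 12 mm + pull value, y = 0. Same axes as the holder. Nothing else near it is higher than 80 mm
- jaw: the whole moving jaw with rod, grip and pointer; origin on the bench level at holder x = pull value, y = 0. Same axes as the holder
- pointer (a point): lower tip of the red pointer (6 mm wide along x) on the moving jaw, at holder x = pull value, y = -35 mm, z = 21 mm, beside the marker's track. Same axes as the holder
- mark (a point): black line on the yellow width marker (10 x 20 x 12 mm block on the scale), top centre, at holder y -50 mm, z 30 mm. Its holder x (35 to 80 mm, set anew each time) is the pull value wanted: pointer and mark are level when their holder x agree. Same axes as the holder. It slides stiffly if pushed
- board: green circuit board 70 x 35 x 4 mm with small parts up to 14 mm high, origin at the centre of its underside, lying beside the holder; a bystander to be left alone
- spool_top (a point): top centre of a solder spool, white flanges 54 mm across, 44 mm high, standing upright on the bench beside the holder; a bystander to be left alone
- flux_jar: amber jar with black cap, 44 mm across, 45 mm high, origin at the centre of its underside, standing beside the holder; a bystander to be left alone

How it is judged (in metres and radians):
On the way:
1. the fingers hold the grip with the pointer level with the marker (within 6 mm), steady for 1.5 s (x of pointer in the frame of mark between -0.006 and 0.006 m and velocity of joint pull between -0.01 and 0.01 m/s and contact force between the fingers and jaw above 2 N), for 1.5 s.
At the end, for the whole second after the job is handed in: the fingers still push on the jaw's red grip with more than 2 N, the pointer is within 6 mm of the marker's line along the scale and at rest (under 10 mm/s), the marker is within 4 mm and board, spool and jar within 12 mm of where they were (all of step 1 and distance of mark from where it was at the start of the episode below 0.004 m and distance of each of board, spool_top, flux_jar from where it was at the start of the episode below 0.012 m); the arm keeps its last pose, push and grip.
It fails at once if the jaw is drawn more than 12 mm past the marker (x of pointer in the frame of mark above 0.012 m).
It fails at once if the jaw snaps back (faster than 0.25 m/s) (velocity of joint pull below -0.25 m/s).
It fails at once if the marker is shifted (distance of mark from where it was at the start of the episode above 0.004 m).
It fails at once if the board, spool or jar is disturbed (distance of any of board, spool_top, flux_jar from where it was at the start of the episode above 0.012 m).
It also fails if it takes over 38 s, if anything falls off the work surface, if the arm or the gripper's body presses on something with over 40 N, if the wrist force passes 120 N, or if a joint passes its speed limit or range.

## Working session

There is one attempt and no reset: what is moved stays moved. The work goes in short steps, Python scripts to look and compute and a shell command to move; the robot and the scene stay as the last step left them, time stands still between calls to the robot, and variables do not carry over. Pictures are saved under pics/ and viewed, at most 10 in all, crops included, and the job is handed in when it is done.

```bash
mkdir -p pics; cat > h.py <<'E'
import numpy as np, cv2
from plant import get_state, imaging, r, finder
def T(name):
    c=imaging.get_calibration(name); R=cv2.Rodrigues(np.array(c["rvec"],float))[0]; return c,R,np.array(c["tvec"],float).ravel()
def world(name,mask,depth):
    c,R,t=T(name); v,u=np.nonzero(mask&(depth>0)); d=depth[v,u]
    p=np.c_[(u-c["cx"])/c["fx"]*d,(v-c["cy"])/c["fy"]*d,d]
    return (p-t)@R
def save(n,img): cv2.imwrite("pics/"+n,img[:,:,::-1])
E
python3 - <<'E'
from h import *
s=get_state(); print(s)
for cam in("top","scene"):
    im,d=imaging.capture(cam); save(cam+"0.png",im)
    for q in("grip","mark","pointer","holder","board","spool_top","flux_jar"):
        for o in finder.cut_out(cam,q)[:2]:
            w=world(cam,o["region"],d)
            print(cam,q,round(o["p"],2),o["pixel"],o["region"].sum(),np.round(np.median(w,0),4) if len(w) else 0,np.round(w.max(0),3) if len(w) else 0)
E
```

```text
{'time_s': 0.0, 'joints': array([ 9.04175552e+01,  2.05920788e+01,  6.33023884e-01, -2.16576419e-02,
       -7.01364801e+01, -1.65065388e+01]), 'qd': array([-0.09158917,  0.09410958,  0.03498859,  0.01253951, -0.00506569,
        0.06666901]), 'joint_torque': array([-8.63951955e-04, -5.82716918e+01,  2.93047106e+01,  6.99704289e+00,
        6.87337102e-03, -1.72168834e-04]), 'tcp_pos': array([0.18694765, 0.64806931, 0.2256049 ]), 'eef_rot': array([ 1.79902617e+02, -7.62638554e-03, -1.60963530e+01]), 'contact_force': array([ 0.52123725, -0.39825291, -0.3224644 ]), 'moment': array([-0.01461274, -0.02547438,  0.01141521]), 'gripper_force': 0.0, 'gripper_width': 0.08759225631254776}
top grip 0.63 [286.8, 232.6] 896 [ 0.56   -0.0394  0.0774] [ 0.598 -0.009  0.135]
top pointer 0.7 [287.0, 235.8] 921 [ 0.56   -0.0396  0.0774] [ 0.607 -0.012  0.135]
top holder 0.9 [293.6, 233.8] 13501 [ 0.5655 -0.051   0.014 ] [0.685 0.101 0.135]
top board 0.65 [222.8, 167.3] 693 [0.6692 0.0609 0.0437] [0.694 0.092 0.049]
top board 0.55 [305.9, 320.6] 1035 [ 0.431  -0.0688  0.0037] [ 0.465 -0.034  0.017]
top
[... 478 characters left out ...]
03 -0.014  0.134]
scene pointer 0.65 [268.4, 204.7] 1230 [ 0.5696 -0.0345  0.0775] [ 0.605 -0.014  0.134]
scene holder 0.79 [256.9, 232.3] 10953 [ 0.5937 -0.0553  0.0148] [0.689 0.101 0.134]
scene holder 0.6 [268.1, 202.5] 1259 [ 0.5695 -0.0346  0.0774] [ 0.603 -0.014  0.134]
scene board 0.93 [255.0, 177.1] 512 [ 0.4367 -0.072   0.0038] [ 0.553 -0.03   0.132]
scene spool_top 0.97 [285.6, 294.1] 1463 [ 0.7074 -0.009   0.0431] [0.726 0.019 0.047]
scene spool_top 0.6 [268.7, 204.5] 1294 [ 0.5695 -0.0346  0.077 ] [ 0.605 -0.014  0.134]
scene flux_jar 0.69 [335.3, 282.1] 904 [0.6857 0.0615 0.0431] [0.699 0.084 0.047]
scene flux_jar 0.34 [317.7, 228.3] 77 [0.5813 0.0411 0.029 ] [0.588 0.048 0.032]
```

View pics/top0.png

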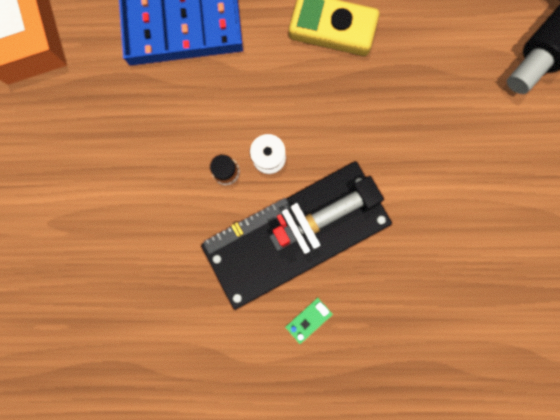

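View pics/scene0.png

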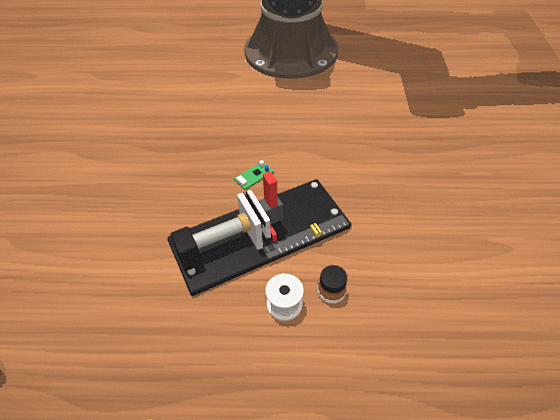

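The top view shows the holder running from (370,190) to (220,270), with the pull direction toward lower left. The red grip is near (280,236), the pointer near (282,219) and the yellow marker at (237,229). In the scene view the grip is at (270,190), the pointer at (272,234) and the marker at (316,229).

```bash
python3 - <<'E'
from h import *
for cam in("top","scene"):
    im,d=imaging.capture(cam); I=im.astype(int); R,G,B=I[...,0],I[...,1],I[...,2]
    o=finder.cut_out(cam,"holder")[0]; m=cv2.dilate(o["region"].astype(np.uint8),np.ones((5,5)))>0
    full=np.ones_like(m); idx=np.nonzero(m&(d>0)); w=world(cam,m,d); c=I[idx]
    pl=w[(abs(w[:,2]-.014)<.006)&(c.max(1)<80)]
    rect=cv2.minAreaRect(pl[:,:2].astype(np.float32)*1000); box=cv2.boxPoints(rect)
    print(cam,"plate",rect)
    (cx,cy),(a,b),an=rect; an=an if a>b else an+90
    ax=np.array([np.cos(np.radians(an)),np.sin(np.radians(an))]); ax*=np.sign(ax[1])
    ay=np.array([-ax[1],ax[0]]); print("yaw",np.degrees(np.arctan2(ax[1],ax[0])))
    red=(c[:,0]>130)&(c[:,1]<70)&(c[:,2]<70); yel=(c[:,0]>150)&(c[:,1]>130)&(c[:,2]<90)
    top=w[red&(w[:,2]>.124)]; low=w[red&(w[:,2]<.055)]; mk=w[yel&(w[:,2]>.022)&(w[:,2]<.04)]
    for n,p in(("griptop",top),("pointer",low),("mark",mk)):
        q=(p[:,:2]-np.array([cx,cy])/1000)
        print(n,len(p),np.round(p.mean(0),4) if len(p) else 0,"in plate axes x",np.round([np.median(q@ax),(q@ax).min(),(q@ax).max()],4),"y",np.round([np.median(q@ay),(q@ay).min(),(q@ay).max()],4), "z", p[:,2].min() if len(p) else 0)
E
```

```text
top plate ((567.4711303710938, -51.46961975097656), (117.55702209472656, 286.3331298828125), 27.77772331237793)
yaw 117.77772331237793
griptop 48 [ 0.5584 -0.0293  0.1309] in plate axes x [0.0247 0.016  0.0294] y [-0.0073 -0.0117  0.0119] z 0.1280568806267538
pointer 55 [ 0.5854 -0.0301  0.0279] in plate axes x [0.0113 0.0048 0.0245] y [-0.0254 -0.0378 -0.0162] z 0.010963973089089349
mark 37 [0.5751 0.041  0.029 ] in plate axes x [0.0781 0.074  0.0837] y [-0.0499 -0.06   -0.0401] z 0.02315051925928636
scene plate ((572.1256713867188, -51.76277160644531), (118.69002532958984, 287.46636962890625), 27.63285255432129)
yaw 117.63285255432129
griptop 47 [ 0.5667 -0.0316  0.1277] in plate axes x [0.0187 0.0162 0.0289] y [-0.0083 -0.0104  0.0111] z 0.12412686991474937
pointer 31 [ 0.5956 -0.027   0.0311] in plate axes x [0.0106 0.008  0.0147] y [-0.0341 -0.0361 -0.0179] z 0.021342617703172646
mark 19 [0.5807 0.0407 0.0272] in plate axes x [0.0784 0.0743 0.0824] y [-0.0541 -0.0584 -0.0373] z 0.02201681741883874
```

```bash
python3 -m handwheel '[[0,2.5,-5,0,8],[0,5,-10,0,16],[0,8,-15,0,24],[0,11,-20,0,32],[0,13.5,-25,0,40],[0,16.5,-30,0,43.8],[0,19,-35,0,43.8],[0,19,-35,0,43.8]]'
python3 -m handwheel '[[0,3,-5,0,0],[0,6,-10,0,0],[0,9,-16,0,0],[0,12,-22,0,0],[0,15,-28,0,0],[0,18.2,-33,0,0],[0,18.2,-33,0,0],[0,18.2,-33,0,0]]'
python3 - <<'E'
from h import *
s=get_state(); print(s["tcp_pos"],s["eef_rot"])
im,d=imaging.capture("wrist"); save("wrist1.png",im)
print(imaging.get_calibration("wrist"))
E
```

```text
time_s: 2.0
tcp_pos: [0.378, 0.2956, 0.227]
eef_rot: [-180.0, -0.0, 27.5]
contact_force: [-0.1, 0.5, -0.4]
gripper_width: 0.0879
gripper_force: 0.0
time_s: 3.0
tcp_pos: [0.5592, -0.0316, 0.2261]
eef_rot: [-180.0, 0.0, 27.6]
contact_force: [-1.1, -0.5, 0.5]
gripper_width: 0.0874
gripper_force: 0.0
[ 0.55922707 -0.03162607  0.22606918] [-1.79983176e+02  4.28117491e-02  2.76236407e+01]
{'fx': 310.48942198347953, 'fy': 310.48942198347953, 'cx': 278.8488765603276, 'cy': 207.57988098149, 'hand_eye': array([[-8.37101284e-04, -9.55684621e-01, -2.94391243e-01,
         7.94805817e-02],
       [ 9.99998572e-01, -3.67743047e-04, -1.64968804e-03,
         2.58660095e-04],
       [ 1.46832116e-03, -2.94392204e-01,  9.55683564e-01,
        -1.59015882e-01],
       [ 0.00000000e+00,  0.00000000e+00,  0.00000000e+00,
         1.00000000e+00]])}
```

View pics/wrist1.png

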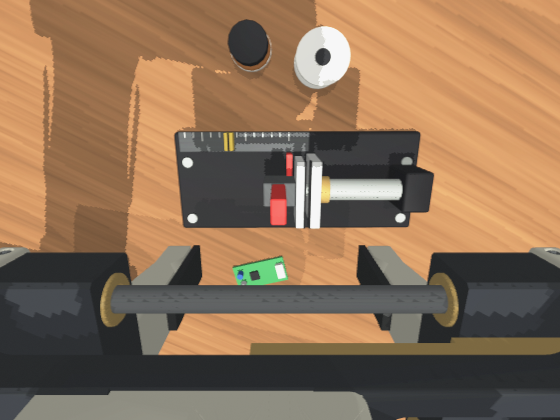

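The wrist view shows the grip at (279,208), the pointer at (290,164) and the marker at (229,141), with the fingers closing along holder x, as intended. Next I compute the positions.

```bash
cat >> h.py <<'E'
from scipy.spatial.transform import Rotation as Ro
def look(yaw=117.7):
    s=get_state(); im,d=imaging.capture("wrist"); c=imaging.get_calibration("wrist")
    v,u=np.nonzero(d>0); z=d[v,u]; p=np.c_[(u-c["cx"])/c["fx"]*z,(v-c["cy"])/c["fy"]*z,z,np.ones(len(z))]
    p=(p@np.array(c["hand_eye"]).T)[:,:3]; w=p@Ro.from_euler("xyz",s["eef_rot"],degrees=True).as_matrix().T+s["tcp_pos"]
    k=im[v,u].astype(int); ok=v<235
    w,k,u,v=w[ok],k[ok],u[ok],v[ok]
    a=np.radians(yaw); ax=np.array([np.cos(a),np.sin(a)]); ay=np.array([-ax[1],ax[0]])
    t0=np.array(s["tcp_pos"][:2]); q=np.c_[(w[:,:2]-t0)@ax,(w[:,:2]-t0)@ay,w[:,2]]
    red=(k[:,0]>130)&(k[:,1]<75)&(k[:,2]<75); yel=(k[:,0]>140)&(k[:,1]>110)&(k[:,2]<90)
    near=(abs(q[:,1])<.09)&(abs(q[:,0])<.15)
    S={"grip":red&(q[:,2]>.12),"pointer":red&(q[:,2]<.05)&near&(q[:,1]<-.025),"mark":yel&(q[:,2]>.02)&(q[:,2]<.045)&near}
    for n,m in S.items():
        if m.sum(): print(n,m.sum(),"px",u[m].mean().round(1),v[m].mean().round(1),"min/med/max mm",*[np.round(f(q[m],0)*1000,1) for f in(np.min,np.median,np.max)])
    return im,w,k,q,ax
E
python3 - <<'E'
from h import *
im,w,k,q,ax=look()
m=(abs(w[:,2]-.014)<.005)&(k.max(1)<75)&(abs(q[:,1])<.09)
(c,s,a)=cv2.minAreaRect(w[m][:,:2].astype(np.float32)*1000); print(c,s,a)
E
```

```text
grip 90 px 277.5 200.8 min/med/max mm [ -6.1 -10.1 120.4] [  1.8  -9.4 129.8] [  7.1  13.3 133.8]
pointer 11 px 289.9 154.5 min/med/max mm [-16.4 -34.9  15.3] [-12.  -34.8  30. ] [ -8.7 -25.9  39.1]
mark 136 px 229.1 141.9 min/med/max mm [ 51.7 -57.1  24.9] [ 55.3 -47.2  30.8] [ 61.7 -38.1  32.8]
(567.5195922851562, -50.74171447753906) (117.38773345947266, 286.13970947265625) 27.6625919342041
```

```bash
python3 -m handwheel '[[0,0,0.1,-4,0],[0,0,0.1,-8,0],[0,0,0.1,-11.5,0],[0,0,0.1,-13.3,0],[0,0,0.1,-13.3,0],[0,0,0.1,-13.3,0]]' 40
python3 -m handwheel '[[1,0,0,0,0],[1,0,0,0,0],[1,0,0,0,0],[1,0,0,0,0],[1,0,0,0,0],[1,0,0,0,0],[1,0,0,0,0],[1,0,0,0,0]]' 40
python3 - <<'E'
from h import *
im,*_=look(); save("wrist2.png",im); print(get_state()["tcp_pos"])
E
```

```text
time_s: 3.85
tcp_pos: [0.5596, -0.0294, 0.0948]
eef_rot: [180.0, -0.1, 27.8]
contact_force: [-0.1, 0.0, 0.3]
gripper_width: 0.0876
gripper_force: 0.0
time_s: 4.85
tcp_pos: [0.5592, -0.0306, 0.0936]
eef_rot: [180.0, 0.0, 27.7]
contact_force: [1.5, -3.0, -2.2]
gripper_width: 0.0138
gripper_force: 40.0
pointer 58 px 294.8 178.7 min/med/max mm [-16.4 -34.8  14.6] [-11.3 -34.3  31.2] [ -8.5 -25.5  39.8]
mark 128 px 205.7 155.9 min/med/max mm [ 50.8 -57.4  20. ] [ 51.4 -49.5  27.2] [ 59.1 -37.9  33. ]
[ 0.55923378 -0.03075009  0.09354921]
```

View pics/wrist2.png

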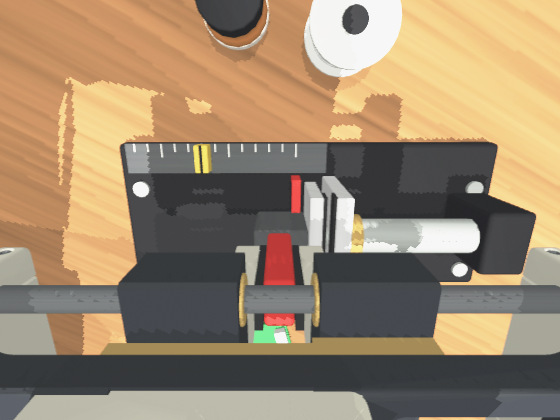

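The grip is held (13.8 mm opening, 40 N). I will pull 60 mm first and then check.

```bash
python3 -m handwheel '[[1,-0.46,0.88,0,0],[1,-0.93,1.77,0,0],[1,-1.4,2.65,0,0],[1,-1.86,3.54,0,0],[1,-2.32,4.42,0,0],[1,-2.6,4.96,0,0],[1,-2.79,5.31,0,0],[1,-2.79,5.31,0,0]]' 40
python3 - <<'E'
from h import *
im,*_=look(); save("wrist3.png",im[100:300,100:400].repeat(2,0).repeat(2,1)); print(get_state()["tcp_pos"])
E
```

```text
time_s: 5.9
tcp_pos: [0.5316, 0.0217, 0.0935]
eef_rot: [179.9, 0.0, 27.7]
contact_force: [5.4, -8.7, -3.1]
gripper_width: 0.0136
gripper_force: 40.0
pointer 63 px 294.6 179.4 min/med/max mm [-16.6 -34.7  13.6] [-11.  -34.2  33.6] [ -8.6 -25.5  41.4]
mark 65 px 280.7 153.9 min/med/max mm [ -7.4 -57.5  21.5] [ -2.2 -52.5  30.5] [  2.1 -38.   33.1]
[0.53169207 0.02160998 0.09352356]
```

View pics/wrist3.png

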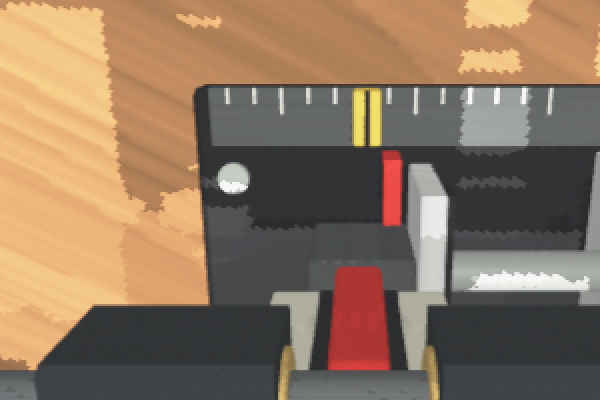

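The crop shows the marker line at x≈368 and the pointer centre at x≈392 (27 px per 10 mm), so about 9 mm remain.

```bash
python3 -m handwheel '[[1,-0.14,0.27,0,0],[1,-0.28,0.53,0,0],[1,-0.41,0.79,0,0],[1,-0.41,0.79,0,0],[1,-0.41,0.79,0,0],[1,-0.41,0.79,0,0]]' 40
python3 - <<'E'
from h import *
im,*_=look(); save("wrist4.png",im[130:230,230:380].repeat(5,0).repeat(5,1)); print(get_state()["tcp_pos"])
E
```

```text
time_s: 6.7
tcp_pos: [0.5277, 0.0292, 0.0935]
eef_rot: [179.9, 0.0, 27.7]
contact_force: [7.1, -9.9, -4.4]
gripper_width: 0.0138
gripper_force: 40.0
pointer 65 px 294.7 179.7 min/med/max mm [-16.6 -34.6  14.1] [-11.2 -34.2  33.9] [ -8.7 -25.2  41.2]
mark 64 px 292.0 152.7 min/med/max mm [-16.1 -57.5  23.6] [ -9.4 -54.2  30.3] [ -6.4 -37.8  32.5]
[0.52769339 0.02921567 0.09352542]
```

View pics/wrist4.png

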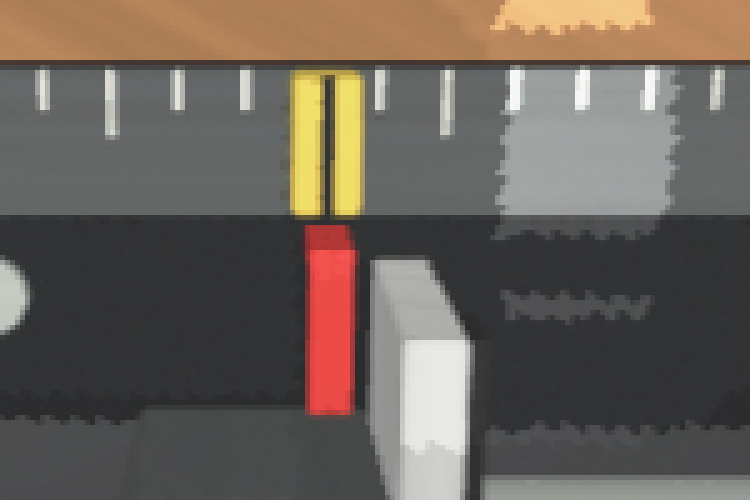

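The crop shows the marker line at x≈328 and the pointer at x≈330, so they are level to within 1 mm. Now I hold it there for 2 s.

```bash
python3 -m handwheel '[[1,0,0,0,0],[1,0,0,0,0],[1,0,0,0,0],[1,0,0,0,0],[1,0,0,0,0],[1,0,0,0,0],[1,0,0,0,0],[1,0,0,0,0]]' 40 >/dev/null
python3 -m handwheel '[[1,0,0,0,0],[1,0,0,0,0],[1,0,0,0,0],[1,0,0,0,0],[1,0,0,0,0],[1,0,0,0,0],[1,0,0,0,0],[1,0,0,0,0]]' 40
python3 - <<'E'
from h import *
look(); print(r.close_job())
E
```

```text
time_s: 8.75
tcp_pos: [0.5277, 0.0292, 0.0935]
eef_rot: [179.9, 0.0, 27.7]
contact_force: [6.0, -9.8, -4.4]
gripper_width: 0.014
gripper_force: 40.0
pointer 68 px 294.7 179.6 min/med/max mm [-16.6 -34.7  13.7] [-11.2 -34.2  33.8] [ -8.7 -25.3  41. ]
mark 65 px 292.0 153.0 min/med/max mm [-16.  -57.5  24.3] [ -9.5 -53.9  30.3] [ -6.5 -37.9  32.6]
the job is handed in; nothing more can be done
None
```

I handed the job in at about 8.8 s with the jaw drawn out about 68 mm, its pointer within about 1 mm of the marker by the wrist camera, held steady for 2 s and still gripped at 40 N; no verdict was returned.

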